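Deal honey dippers into two table caddies

TASK

Lay up the two table caddies: take the four honey dippers out of the slanting draining stands and put them, handle end down, into the cups of the wooden caddies, one dipper to a cup. Deal them turn about, one to one caddy and the next to the other, until each caddy holds two standing on the floor of their cups. Leave the bottle, glass, spice jar and mill standing where they are.

Things in the scene. Friction and masses are not known exactly. Their poses are not given: they have to be found in the camera images.
- dipper_1: a pale wooden honey dipper, 177 mm long, about 40 g: a plain round handle 12 mm thick with a rounded end and, from 131 to 173 mm, a ridged cylindrical head 32 mm across, the place to grip it. Origin at the end of the handle, z along the handle toward the head. At the start it leans in a tube of stand_1, head up. All four dippers are alike
- dipper_2: a pale wooden honey dipper, 177 mm long, about 40 g: a plain round handle 12 mm thick with a rounded end and, from 131 to 173 mm, a ridged cylindrical head 32 mm across, the place to grip it. Origin at the end of the handle, z along the handle toward the head. At the start it leans in a tube of stand_1, head up. All four dippers are alike
- dipper_3: a pale wooden honey dipper, 177 mm long, about 40 g: a plain round handle 12 mm thick with a rounded end and, from 131 to 173 mm, a ridged cylindrical head 32 mm across, the place to grip it. Origin at the end of the handle, z along the handle toward the head. At the start it leans in a tube of stand_2, head up. All four dippers are alike
- dipper_4: a pale wooden honey dipper, 177 mm long, about 40 g: a plain round handle 12 mm thick with a rounded end and, from 131 to 173 mm, a ridged cylindrical head 32 mm across, the place to grip it. Origin at the end of the handle, z along the handle toward the head. At the start it leans in a tube of stand_2, head up. All four dippers are alike
- stand_1: a fixed steel draining stand: plate 125 x 124 x 8 mm and two square tubes side by side, 70 mm apart along y, leaning 0.4 rad (23 degrees) from vertical toward the stand's -x. Tubes 28 mm wide and 115 mm deep inside; in each a loose dipper, its head outside, to be drawn out along the tube. Origin on the worktop, z up; the tubes' lower ends are at x = +50 mm, the middles of the heads near x = -15 to -40 mm and 150 to 165 mm up
- stand_2: a fixed steel draining stand: plate 125 x 124 x 8 mm and two square tubes side by side, 70 mm apart along y, leaning 0.52 rad (30 degrees) from vertical toward the stand's -x. Tubes 28 mm wide and 115 mm deep inside; in each a loose dipper, its head outside, to be drawn out along the tube. Origin on the worktop, z up; the tubes' lower ends are at x = +50 mm, the middles of the heads near x = -15 to -40 mm and 150 to 165 mm up
- caddy_1: a fixed brown wooden table caddy: foot 62 x 124 x 10 mm with two upright square cups, open at the top, at y = -35 and +35 mm. Cups 28 mm wide inside, walls 5 mm, inner floor 13 mm and rim 95 mm above the worktop. Empty at the start. Origin under its centre on the worktop, z up
- caddy_1_cup0 (a point): centre of the inner floor of the cup of caddy_1 at y = -35 mm
- caddy_1_cup1 (a point): centre of the inner floor of the cup of caddy_1 at y = +35 mm
- caddy_2: a fixed brown wooden table caddy: foot 62 x 124 x 10 mm with two upright square cups, open at the top, at y = -35 and +35 mm. Cups 28 mm wide inside, walls 5 mm, inner floor 13 mm and rim 95 mm above the worktop. Empty at the start. Origin under its centre on the worktop, z up
- caddy_2_cup0 (a point): centre of the inner floor of the cup of caddy_2 at y = -35 mm
- caddy_2_cup1 (a point): centre of the inner floor of the cup of caddy_2 at y = +35 mm
- bottle: a square oil bottle, 61 mm wide and 268 mm tall; a loose bystander, upright. Origin under its centre
- glass: a clear drinking glass, 81 mm across and 92 mm tall; a loose bystander, upright. Origin under its centre
- spice_jar: a spice jar with a screw cap, 45 mm across and 106 mm tall; a loose bystander, upright. Origin under its centre
- mill: a small glass table mill with a grey top, 44 mm across and 90 mm tall; a loose bystander, upright. Origin under its centre
Not all that is in view belongs to the job. Leave any black look-alike of the dipper_3 alone.

How it is judged:
On the way, in this order (a step that is already met when the one before it is completed fails the run):
1. a first dipper stands in a cup of either caddy ((distance between any of dipper_1, dipper_2, dipper_3, dipper_4 and caddy_1_cup0 below 0.022 m or distance between any of dipper_1, dipper_2, dipper_3, dipper_4 and caddy_1_cup1 below 0.022 m or distance between any of dipper_1, dipper_2, dipper_3, dipper_4 and caddy_2_cup0 below 0.022 m or distance between any of dipper_1, dipper_2, dipper_3, dipper_4 and caddy_2_cup1 below 0.022 m)), for 0.2 s.
2. each caddy has at least one dipper ((distance between any of dipper_1, dipper_2, dipper_3, dipper_4 and caddy_1_cup0 below 0.022 m or distance between any of dipper_1, dipper_2, dipper_3, dipper_4 and caddy_1_cup1 below 0.022 m) and (distance between any of dipper_1, dipper_2, dipper_3, dipper_4 and caddy_2_cup0 below 0.022 m or distance between any of dipper_1, dipper_2, dipper_3, dipper_4 and caddy_2_cup1 below 0.022 m)), for 0.2 s.
At the end, for the whole second after the job is handed in: each of the four cups holds one dipper, handle end down: the end of its handle within 22 mm of the centre of the cup's floor, leaning less than 0.4 rad (23 degrees) from vertical; all four at rest (under 0.03 m/s) (distance between any of dipper_1, dipper_2, dipper_3, dipper_4 and caddy_1_cup0 below 0.022 m and distance between any of dipper_1, dipper_2, dipper_3, dipper_4 and caddy_1_cup1 below 0.022 m and distance between any of dipper_1, dipper_2, dipper_3, dipper_4 and caddy_2_cup0 below 0.022 m and distance between any of dipper_1, dipper_2, dipper_3, dipper_4 and caddy_2_cup1 below 0.022 m and linear speed of each of dipper_1, dipper_2, dipper_3, dipper_4 below 0.03 m/s and angle between each of dipper_1, dipper_2, dipper_3, dipper_4's own z axis and vertical below 0.4 rad); the robot touches nothing.
It fails at once if one caddy holds two dippers while the other still has none ((distance between any of dipper_1, dipper_2, dipper_3, dipper_4 and caddy_1_cup0 below 0.022 m and distance between any of dipper_1, dipper_2, dipper_3, dipper_4 and caddy_1_cup1 below 0.022 m and not (distance between any of dipper_1, dipper_2, dipper_3, dipper_4 and caddy_2_cup0 below 0.022 m or distance between any of dipper_1, dipper_2, dipper_3, dipper_4 and caddy_2_cup1 below 0.022 m)) or (distance between any of dipper_1, dipper_2, dipper_3, dipper_4 and caddy_2_cup0 below 0.022 m and distance between any of dipper_1, dipper_2, dipper_3, dipper_4 and caddy_2_cup1 below 0.022 m and not (distance between any of dipper_1, dipper_2, dipper_3, dipper_4 and caddy_1_cup0 below 0.022 m or distance between any of dipper_1, dipper_2, dipper_3, dipper_4 and caddy_1_cup1 below 0.022 m))).
It fails at once if the bottle is shoved more than 25 mm or tipped (distance of bottle from where it was at the start of the episode above 0.025 m or angle between bottle's own z axis and vertical above 0.3 rad).
It fails at once if the glass is shoved more than 25 mm or tipped (distance of glass from where it was at the start of the episode above 0.025 m or angle between glass's own z axis and vertical above 0.3 rad).
It fails at once if the spice jar is shoved more than 25 mm or tipped (distance of spice_jar from where it was at the start of the episode above 0.025 m or angle between spice_jar's own z axis and vertical above 0.3 rad).
It fails at once if the mill is shoved more than 25 mm or tipped (distance of mill from where it was at the start of the episode above 0.025 m or angle between mill's own z axis and vertical above 0.3 rad).
It also fails if it takes over 72 s, if anything falls off the work surface, if the arm or the gripper's body presses on something with over 40 N, if the wrist force passes 120 N, or if a joint passes its speed limit or range.

ROBOT

A 6-joint arm with a two-finger parallel gripper is mounted at the origin on a cart in front of the work surface, level with it; the furniture and walls round the work are solid. World frame = base frame: x ahead of the robot, y to its left, z up, the work surface at z = 0. Lengths are in m, angles in rad, forces in N, time in s.
With the tool pointing down it reaches from about 0.275 to 1 m from the base axis. Payload 8.4 kg.
Tool frame: the origin (TCP) lies at the very end of the fingers, on their centre line; the grasp point (between the pads) lies 19 mm behind it (grip_point_offset is the distance from the TCP to the grasp point, in m); z points along the fingers, y is the line along which they close (so a half turn about z gives the same grasp; the last joint's range is limited). The gripper opens to 85 mm and grips with 20 to 120 N. Pads are 22 mm wide; open, the fingers measure 114 mm over their backs; the gripper's body (76 mm by 85 mm) begins 54 mm behind the grasp point. The pads swing forward as they close: fully open they stand 13 mm farther back than shut.
Start: joints at [1.323, 0.353, 1.633, -0, 1.155, -0.002], TCP at [0.152, 0.606, 0.231] pointing down, gripper open.
Joint ranges: [-2.63, 2.63], [-0.92, 2.1], [0.06, 2.66], [-1.3, 4.44], [0, 2.69], [-3.02, 3.02]. Speed limits (rad/s): [2.22, 2.22, 2.79, 3.14, 3.14, 3.14].

INTERFACE

Orientations are given as a 3x3 rotation matrix whose columns are the frame's x, y, z axes.
In Python, from cell import * gives the robot as it stands.
- The arm moves only by the shell command python3 -m pendant 'ROWS' [FORCE]. ROWS is JSON, a list of rows, each a list of 3 entries, a list of its own where there are three numbers: the closure, from 0 (fully open) to 1 (shut), then the shift along the tool's x, y, z in m, then the turn, a rotation vector about the tool's x, y, z in degrees. A call has 1 to 8 rows; each row shifts and turns the commanded pose from where the row before left it, along the tool's axes as they then stand; what a row does not reach is not made up. A row lasts 1/8 s, in which the tool goes at most 62.5 mm and 10.7 degrees, less where a joint would pass 70% of its speed; a pose out of reach is approached as far as the arm can. A call with a gripper value outside its range is refused whole. The fingers move at their own pace and stop on an object; FORCE is the grip in N (left out, the last holds). Time passes only in rows, so rows that do not move let the fingers close. It gives the time, the measured TCP pose, the force, the opening and the grip force at its end, in the units of the state.
- read_state(): the state, without advancing time (a new reading comes with each control period).
- get_image(name): name is "scene" or "top"; returns the picture (420x560x3 uint8, red, green, blue); there is no depth.
- get_calibration(name): a dict with "fx", "fy", "cx", "cy" (pixels), "R" (3x3) and "t" (3): a world point X has camera coordinates R X + t. Camera axes: x right, y down, z forward; pixel columns grow to the right and rows downward; lengths in m; the calibration is good to about 2 mm. A picture is of the moment at which its call begins. get_calibration takes no time and is no camera call.
- sign_off(): hands the job in; it is judged then, once.
The state is a dict: "time_s": time; "qpos": joint angles; "qvel": joint speeds; "joint_torque": joint torques, N m; "tcp_pos": TCP position; "eef_rot": TCP orientation; "wrist_force": force on the tool from outside, world axes, zero at the start; "moment": the same for the moment, N m; "gripper_width": finger opening in m; "gripper_force": force on a finger pad.
Only numpy, scipy, OpenCV 4.12 (cv2) and the standard library are available. Lean on these libraries where they do the work, as an engineer would, in place of code of your own. Each camera call takes 0.05 s, during which the arm holds its last target. There are 200 camera calls.

## Working session

There is one attempt and no reset: what is moved stays moved. The work goes in short steps, Python scripts to look and compute and a shell command to move; the robot and the scene stay as the last step left them, time stands still between calls to the robot, and variables do not carry over. Pictures are saved under pics/ and viewed, at most 10 in all, crops included, and the job is handed in when it is done.

```bash
ls; mkdir -p pics
python3 - <<'E'
from cell import *
import cv2,json
for n in("scene","top"):
    cv2.imwrite(f"pics/{n}0.png",cv2.resize(get_image(n),None,fx=1.42,fy=1.42,interpolation=cv2.INTER_CUBIC)[:,:,::-1])
    c=get_calibration(n);print(n,c)
print(read_state())
E
```

```text
pics
scene {'fx': 464.749139721878, 'fy': 464.749139721878, 'cx': 286.39094287542576, 'cy': 211.35616956789, 'R': array([[-0.0960109 ,  0.99534793, -0.00802549],
       [ 0.84283588,  0.07700502, -0.53263299],
       [-0.52953714, -0.05790274, -0.84630827]]), 't': array([ 0.20625549, -0.43711487,  1.59788007])}
top {'fx': 496.8872700718912, 'fy': 496.8872700718912, 'cx': 290.2871976222262, 'cy': 205.49978799854264, 'R': array([[-2.80580736e-02, -9.99605952e-01, -8.28192883e-04],
       [-9.89718193e-01,  2.78967610e-02, -1.40284244e-01],
       [ 1.40252069e-01, -3.11642808e-03, -9.90110926e-01]]), 't': array([-0.15394459,  0.56980178,  1.21572472])}
{'time_s': 0.1, 'qpos': array([ 1.32261060e+00,  3.53599488e-01,  1.63411686e+00,  9.81883208e-06,
        1.15518727e+00, -2.39819485e-03]), 'qvel': array([-0.00079437, -0.00069847, -0.00146937, -0.00153282, -0.00101342,
        0.00104587]), 'joint_torque': array([ 1.51064574e-03, -6.06360626e+01, -3.42820036e+01,  2.67054420e-04,
        3.78480079e-03,  4.52019393e-06]), 'tcp_pos': array([0.15195847, 0.60577289, 0.23059945]), 'eef_rot': array([[-9.69945036e-01,  2.43323894e-01, -3.30740522e-04],
       [ 2.43324119e-01,  9.69944207e-01, -1.26858967e-03],
       [ 1.21216758e-05, -1.31093940e-03, -9.99999141e-01]]), 'wrist_force': array([ 0.71515829, -0.0662164 ,  0.19181884]), 'moment': array([-0.05493984, -0.01297731, -0.00621828]), 'gripper_force': 0.0, 'gripper_width': 0.08525878044717373}
```

View pics/scene0.png

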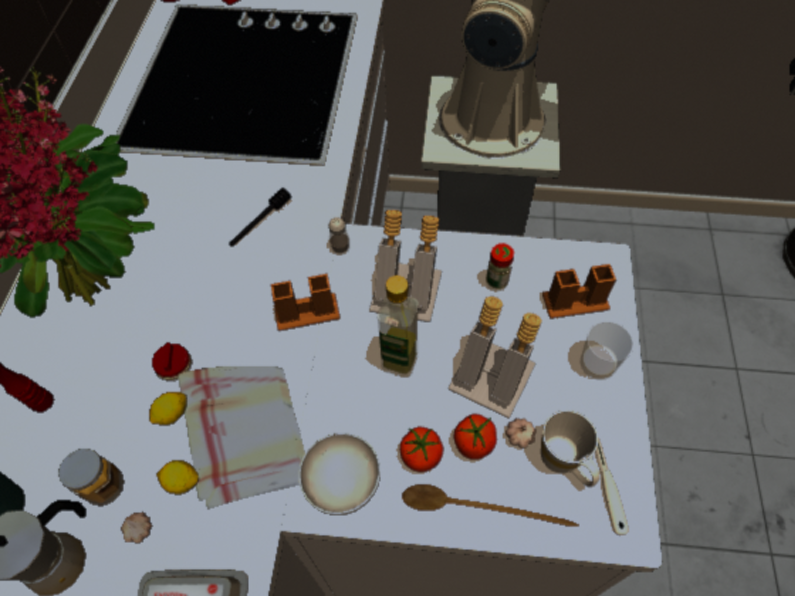

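View pics/top0.png

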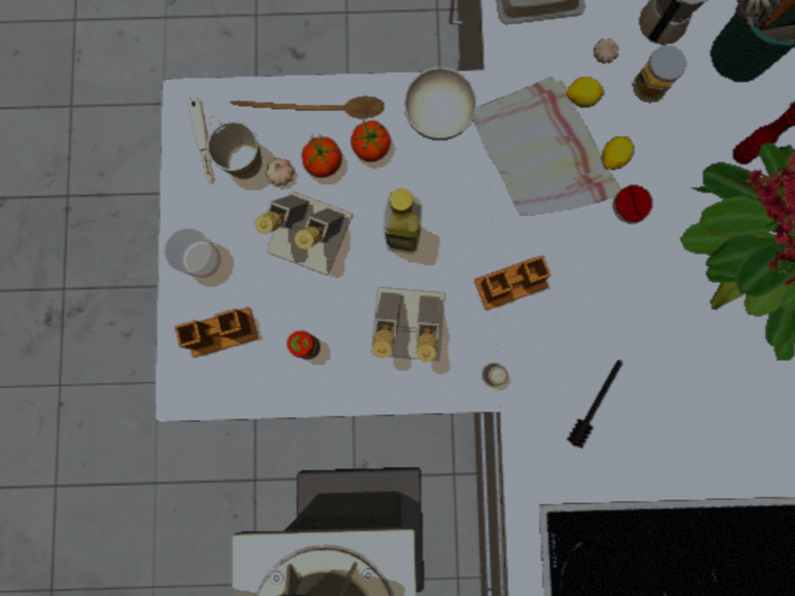

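The scene view (×1.42) shows ridged heads at (394,222) and (429,230) on the near stand, and (491,312) and (528,327) on the far stand. The same heads in the top view are at (383,342), (428,345) and (268,221), (308,236). The caddies are at top (217,332) and (512,283). The long black thing lying at top (598,402) is the look-alike, so it stays where it is. Next I'll segment the heads, cups and tubes.

```bash
cat > h.py <<'E'
import numpy as np,cv2
from cell import *
def cam(n):
    c=get_calibration(n);R=np.array(c["R"]);t=np.array(c["t"]);return c,R,t
def proj(n,X):
    c,R,t=cam(n);p=R@np.array(X)+t;return np.array([c["fx"]*p[0]/p[2]+c["cx"],c["fy"]*p[1]/p[2]+c["cy"]])
def ray(n,uv):
    c,R,t=cam(n);d=R.T@np.array([(uv[0]-c["cx"])/c["fx"],(uv[1]-c["cy"])/c["fy"],1]);return -R.T@t,d/np.linalg.norm(d)
def plane(n,uv,z):
    o,d=ray(n,uv);return o+d*(z-o[2])/d[2]
def tri(a,b):
    (o1,d1),(o2,d2)=ray("scene",a),ray("top",b)
    s=np.linalg.lstsq(np.c_[d1,-d2],o2-o1,rcond=None)[0];p,q=o1+s[0]*d1,o2+s[1]*d2
    return (p+q)/2,np.linalg.norm(p-q)
E
python3 - <<'E'
from h import *
np.set_printoptions(precision=3,suppress=True)
vis=[]
for n in("scene","top"):
    print(n,"cam at",ray(n,(0,0))[0])
    im=get_image(n);np.save(f"pics/{n}.npy",im);hsv=cv2.cvtColor(im,cv2.COLOR_RGB2HSV)
    for nm,lo,hi in(("head",(13,70,110),(26,255,255)),("caddy",(5,130,30),(14,255,190))):
        m=cv2.inRange(hsv,lo,hi);m=cv2.morphologyEx(m,cv2.MORPH_CLOSE,np.ones((3,3)))
        k,l,st,ce=cv2.connectedComponentsWithStats(m)
        for i in range(1,k):
            if st[i,4]>60: print(nm,ce[i].round(1),st[i])
    x0,y0,x1,y1=(185,140,450,295) if n=="scene" else (115,125,395,275)
    vis.append(cv2.resize(im[y0:y1,x0:x1],(795,int(795*(y1-y0)/(x1-x0))),interpolation=cv2.INTER_CUBIC))
for n,v in zip(("s","t"),vis): cv2.imwrite(f"pics/crop_{n}.png",v[:,:,::-1])
E
```

```text
scene cam at [ 1.234 -0.079  1.121]
head [357.8   7.8] [333   0  42  25 283]
head [276.3 156.6] [270 148  13  18 182]
head [302.2 160.7] [296 152  13  19 187]
head [278.9 199.5] [271 193  16  14 167]
head [345.7 218.6] [338 209  16  21 228]
head [406.6 217.6] [387 214  40   8 108]
head [372.5 230.4] [364 220  17  22 232]
head [211.7 225.6] [198 222  25   9  83]
head [116.7 287.4] [106 276  23  23 270]
head [368.2 305.8] [361 298  15  16 100]
head [125.3 336.5] [112 325  29  22 280]
head [ 97.  371.7] [ 88 363  16  19  84]
caddy [ 6.2 77.1] [  0  64  15  24 143]
caddy [30.8 78.1] [26 71 11 15 78]
caddy [ 14.1 100.9] [ 7 93 15 17 75]
caddy [ 40.4 151.9] [ 29 136  21  28 157]
caddy [353.3 176.9] [348 173  12   9  68]
caddy [408.2 205.8] [ 382  186   51   38 1178]
caddy [214.  213.9] [ 191  193   48   39 1188]
caddy [333.2 306.4] [320 293  27  30 496]
caddy [295.  316.2] [282 302  28  30 512]
top cam at [ 0.389 -0.166  1.284]
head [405.4  63. ] [399  54  17  17  84]
head [431.4 107.5] [426  96  19  22 105]
head [196.6 120.1] [188 112  17  17 161]
head [186.9 156.2] [180 149  16  16 171]
head [214.9 167. ] [207 160  17  16 181]
head [358.8 198. ] [335 181  52  37 440]
head [156.6 231.4] [142 218  27  27 213]
head [132.1 234.7] [123 226  18  18  81]
head [269.  242.1] [262 232  14  20 228]
head [299.8 244.7] [293 235  14  20 227]
caddy [549.1   7.4] [538   0  22  20 132]
caddy [260.8  99.7] [248  86  27  28 500]
caddy [226.5 111.1] [214  97  26  28 511]
caddy [542.2 130.7] [526 121  30  23 133]
caddy [361.7 198.8] [335 181  52  36 821]
caddy [153.3 233.4] [ 123  217   58   34 1015]
caddy [212.8 242.3] [203 234  19  18 214]
```

View pics/crop_s.png

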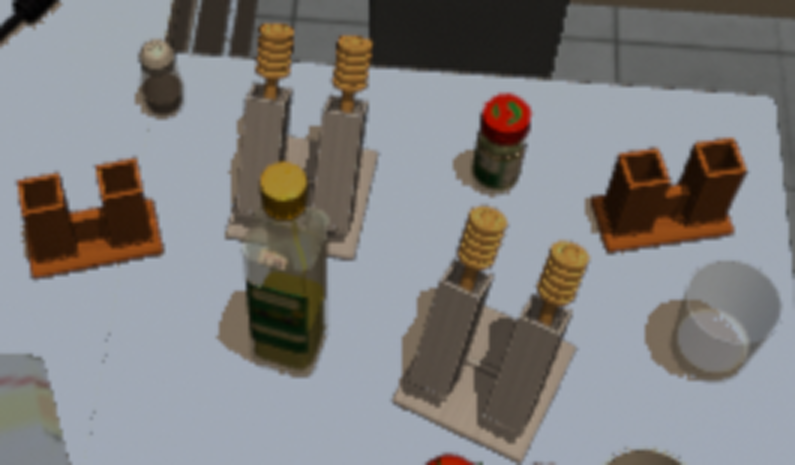

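View pics/crop_t.png

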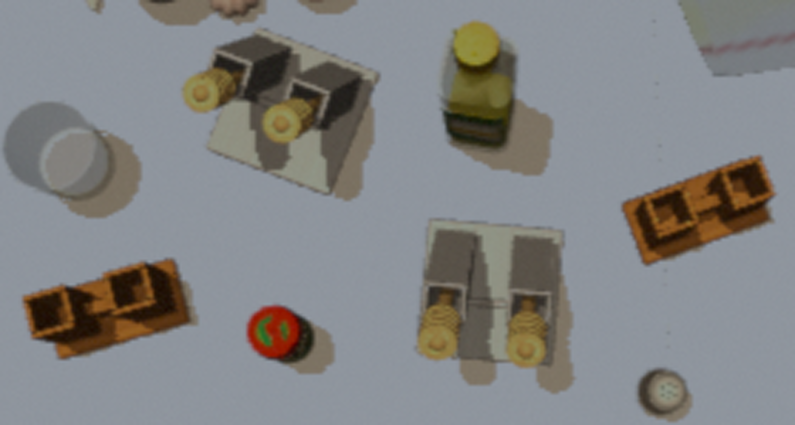

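Enlarged crops:
- Scene crop: all four pale ridged heads are at (275,52), (352,63), (484,238) and (563,272), each above a steel tube. These fit the description, and there are no black ones among them.
- Top crop: cup rims are at (50,314) and (130,288) on the left caddy, and (668,214) and (747,185) on the right one.

Next I'll triangulate.

Run:
```python
from h import *
np.set_printoptions(precision=4,suppress=True)
S=lambda p:np.array(p)/3.0+[185,140]-.33
T=lambda p:np.array(p)/2.839+[115,125]-.33
H={"N+":((302.2,160.7),(269,242.1)),"N-":((276.3,156.6),(299.8,244.7)),"F+":((372.5,230.4),(186.9,156.2)),"F-":((345.7,218.6),(214.9,167))}
for k,(a,b) in H.items(): print(k,*tri(a,b))
for k,a,b in(("tipN+",(354,40),(437,343)),("tipN-",(277,27),(526,348)),("tipF+",(569,248),(201,92)),("tipF-",(488,213),(282,123))): print(k,*tri(S(a),T(b)))
C={"A+":((719,157),(50,314)),"A-":((641,168),(130,288)),"B+":((120,175),(668,214)),"B-":((41,192),(747,185))}
for k,(a,b) in C.items(): print(k,*tri(S(a),T(b)),plane("top",T(b),.095),plane("scene",S(a),.095))
for k,pts in(("plateN",[(430,220),(564,232),(552,363)]),("plateF",[(262,30),(379,73),(330,192),(208,149)])):
    print(k,[plane("top",T(p),.008)[:2] for p in pts])
for k,pts in(("tubeN",[(427,286),(461,286),(510,292),(549,293)]),("tubeF",[(215,53),(254,72),(293,85),(330,107)])): print(k,[plane("top",T(p),.12)[:2] for p in pts])
for k,p,z in(("jar",(273,333),.106),("mill",(665,388),.09),("glass",(45,147),.092),("bottle",(477,44),.268)): print(k,plane("top",T(p),z))
```

```text
N+ [ 0.4667 -0.1189  0.1521] 0.00022140918288371042
N- [ 0.4588 -0.1887  0.1518] 7.576304285789223e-05
F+ [0.6695 0.0648 0.1635] 0.0022182796689317425
F- [0.6423 0.0006 0.1631] 0.0018882797982276614
tipN+ [ 0.4577 -0.1187  0.1731] 0.0003150088858348703
tipN- [ 0.4516 -0.1877  0.1759] 0.0013096109460024109
tipF+ [0.6615 0.0643 0.1873] 0.00020920925604928428
tipF- [0.6346 0.0005 0.1867] 0.0008886156942124563
A+ [0.4963 0.212  0.0926] 0.000950261184106672 [0.4961 0.2107 0.095 ] [0.498  0.2118 0.095 ]
A- [0.5162 0.1429 0.0953] 0.0009553637509593831 [0.5163 0.1434 0.095 ] [0.5162 0.1424 0.095 ]
B+ [ 0.5666 -0.3153  0.0968] 0.0022400063928782045 [ 0.5667 -0.3144  0.095 ] [ 0.5655 -0.3169  0.095 ]
B- [ 0.5898 -0.383   0.0954] 0.00015452979020391552 [ 0.5899 -0.383   0.095 ] [ 0.5896 -0.3832  0.095 ]
plateN [array([ 0.5803, -0.1076]), array([ 0.5658, -0.2296]), array([ 0.447 , -0.2147])]
plateF [array([0.7637, 0.0451]), array([ 0.7195, -0.0632]), array([ 0.6088, -0.0165]), array([0.6521, 0.0954])]
tubeN [array([ 0.5083, -0.1091]), array([ 0.5075, -0.1372]), array([ 0.5014, -0.1776]), array([ 0.4997, -0.2099])]
tubeF [array([0.7118, 0.0665]), array([0.6944, 0.0335]), array([0.6821, 0.0006]), array([ 0.6622, -0.0304])]
jar [0.474  0.0209 0.106 ]
mill [ 0.4196 -0.3059  0.09  ]
glass [0.6405 0.2184 0.092 ]
bottle [ 0.6721 -0.1571  0.268 ]
```

Everything agrees with the sizes given: the cups are 72 mm apart, the rims are at 95 mm, and the heads are at z 0.152–0.164. The near stand is therefore the 0.52 rad one and the far stand the 0.4 rad one. The plan is N-→B-, F+→A+, N+→B+, F-→A-. I'll grip along the stand's y axis with a part-open gripper and place with the closing direction along the caddy's x axis. I'll also write a helper that works out shifts in tool axes.

```bash
cat > plan.py <<'E'
import numpy as np
from scipy.spatial.transform import Rotation as Ro
from cell import read_state
N=dict(l=.52,y=(.117,.993)); F=dict(l=.40,y=(.379,.925))
def stand_axes(s):
    y=np.array([*s["y"],0]);y/=np.linalg.norm(y);x=np.array([y[1],-y[0],0])
    return -np.sin(s["l"])*x+[0,0,np.cos(s["l"])],y       # dipper axis, stand y
def rot(z,y):
    z=np.array(z,float);z/=np.linalg.norm(z);y=np.array(y,float);y-=z*(y@z);y/=np.linalg.norm(y)
    return np.c_[np.cross(y,z),y,z]
CX={"A":(.962,.275,0),"B":(.948,.317,0)}   # caddy x axes
def rows(p,R,tp,tR,n):
    "straight path in n rows: shifts (mm) and turns (deg) in the tool axes of the moment"
    p0=np.array(p);tp=np.array(tp);out=[]
    w=np.degrees((Ro.from_matrix(R).inv()*Ro.from_matrix(tR)).as_rotvec())/n;w=w.round(1)
    for i in range(n):
        d=(R.T@(p0+(tp-p0)*(i+1)/n-p)).round(3);p=p+R@d;out.append([d.tolist(),w.tolist()])
        R=R@Ro.from_rotvec(w,degrees=True).as_matrix()
    return out,p,R
def show(tag,legs,start=None):
    s=read_state();p,R=start or (s["tcp_pos"],s["eef_rot"])
    for tp,tR,n in legs:
        o,p,R=rows(p,R,tp,tR,n);print(tag,n,"rows");[print("  ",r) for r in o]
    return p,R
E
python3 - <<'E'
from plan import *
a,y=stand_axes(N);P=np.array([.459,-.189,.152]);R=rot(-a,y)
s=read_state()
show("pre",[((.33,-.0,.32),R,12),(P+a*(.09-.019),R,6)])
print(a,P+a*(-.019))
E
```

```text
pre 12 rows
   [[-0.027, -0.045, -0.007], [-0.2, -2.5, -0.6]]
   [[-0.026, -0.046, -0.007], [-0.2, -2.5, -0.6]]
   [[-0.026, -0.046, -0.005], [-0.2, -2.5, -0.6]]
   [[-0.026, -0.046, -0.005], [-0.2, -2.5, -0.6]]
   [[-0.026, -0.046, -0.003], [-0.2, -2.5, -0.6]]
   [[-0.025, -0.047, -0.003], [-0.2, -2.5, -0.6]]
   [[-0.025, -0.047, -0.001], [-0.2, -2.5, -0.6]]
   [[-0.025, -0.047, -0.001], [-0.2, -2.5, -0.6]]
   [[-0.024, -0.048, 0.001], [-0.2, -2.5, -0.6]]
   [[-0.023, -0.047, 0.001], [-0.2, -2.5, -0.6]]
   [[-0.023, -0.048, 0.002], [-0.2, -2.5, -0.6]]
   [[-0.023, -0.048, 0.002], [-0.2, -2.5, -0.6]]
pre 6 rows
   [[-0.008, -0.029, 0.025], [0.1, 0.0, -0.0]]
   [[-0.007, -0.029, 0.025], [0.1, 0.0, -0.0]]
   [[-0.008, -0.029, 0.025], [0.1, 0.0, -0.0]]
   [[-0.008, -0.029, 0.025], [0.1, 0.0, -0.0]]
   [[-0.007, -0.029, 0.025], [0.1, 0.0, -0.0]]
   [[-0.008, -0.028, 0.025], [0.1, 0.0, -0.0]]
[-0.49346663  0.05814259  0.86781918] [ 0.46837587 -0.19010471  0.13551144]
```

```bash
python3 -m pendant '[[0.4,[-0.027,-0.045,-0.007],[0,-2.5,-0.6]],[0.4,[-0.026,-0.046,-0.007],[0,-2.5,-0.6]],[0.4,[-0.026,-0.046,-0.005],[0,-2.5,-0.6]],[0.4,[-0.026,-0.046,-0.005],[0,-2.5,-0.6]],[0.4,[-0.026,-0.046,-0.003],[0,-2.5,-0.6]],[0.4,[-0.025,-0.047,-0.003],[0,-2.5,-0.6]],[0.4,[-0.025,-0.047,-0.001],[0,-2.5,-0.6]]]'
python3 -m pendant '[[0.4,[-0.025,-0.047,-0.001],[0,-2.5,-0.6]],[0.4,[-0.024,-0.048,0.001],[0,-2.5,-0.6]],[0.4,[-0.023,-0.047,0.001],[0,-2.5,-0.6]],[0.4,[-0.023,-0.048,0.002],[0,-2.5,-0.6]],[0.4,[-0.023,-0.048,0.002],[0,-2.5,-0.6]]]'
python3 -m pendant '[[0.4,[-0.008,-0.029,0.025],[0,0,0]],[0.4,[-0.008,-0.029,0.025],[0,0,0]],[0.4,[-0.008,-0.029,0.025],[0,0,0]],[0.4,[-0.008,-0.029,0.025],[0,0,0]],[0.4,[-0.008,-0.029,0.025],[0,0,0]],[0.4,[-0.007,-0.028,0.025],[0,0,0]]]'
python3 - <<'E'
from plan import *
a,y=stand_axes(N);P=np.array([.459,-.189,.152]);R=rot(-a,y)
print(read_state()["qpos"].round(2),read_state()["time_s"])
show("corr+in",[(P+a*(.09-.019),R,1),(P-a*.019,R,3)])
E
```

```text
time_s: 1.08
tcp_pos: [0.2555, 0.2517, 0.2865]
eef_rot: [[-0.94, 0.172, 0.296], [0.161, 0.985, -0.062], [-0.302, -0.011, -0.953]]
wrist_force: [1.3, -0.3, -0.7]
gripper_width: 0.0512
gripper_force: 0.0
time_s: 1.7
tcp_pos: [0.3237, 0.0206, 0.3269]
eef_rot: [[-0.87, 0.126, 0.476], [0.098, 0.992, -0.084], [-0.482, -0.026, -0.876]]
wrist_force: [0.9, -0.0, -0.3]
gripper_width: 0.0514
gripper_force: 0.0
time_s: 2.45
tcp_pos: [0.4138, -0.1682, 0.2215]
eef_rot: [[-0.871, 0.129, 0.473], [0.1, 0.991, -0.085], [-0.48, -0.027, -0.877]]
wrist_force: [0.3, 0.9, 0.1]
gripper_width: 0.0513
gripper_force: 0.0
[-0.51 -0.14  2.33  0.33  0.5  -2.22] 2.45
corr+in 1 rows
   [[-0.007, -0.015, 0.013], [-1.7, -1.1, 0.2]]
corr+in 3 rows
   [[0.0, -0.0, 0.03], [0.0, 0.0, -0.0]]
   [[0.0, -0.0, 0.03], [0.0, 0.0, -0.0]]
   [[0.0, -0.0, 0.03], [0.0, 0.0, -0.0]]
```

```bash
python3 -m pendant '[[0.4,[0,0,0],[0,0,0]],[0.4,[0,0,0],[0,0,0]]]' | grep tcp
python3 - <<'E'
from plan import *
import cv2
from cell import get_image
a,y=stand_axes(N);P=np.array([.459,-.189,.152]);R=rot(-a,y)
show("corr",[(P+a*(.09-.019),R,1),(P-a*.019,R,3)])
im=get_image("top")[200:290,225:345];im2=get_image("scene")[90:195,225:345]
cv2.imwrite("pics/pre1.png",np.vstack([cv2.resize(i,None,fx=3,fy=3,interpolation=cv2.INTER_CUBIC) for i in(im,im2)])[:,:,::-1])
E
```

```text
tcp_pos: [0.4131, -0.1663, 0.2217]
corr 1 rows
   [[-0.007, -0.017, 0.014], [-1.6, -1.2, 0.2]]
corr 3 rows
   [[-0.0, 0.0, 0.03], [0.0, 0.0, -0.0]]
   [[-0.0, 0.0, 0.03], [0.0, 0.0, -0.0]]
   [[-0.0, 0.0, 0.03], [0.0, 0.0, -0.0]]
```

View pics/pre1.png

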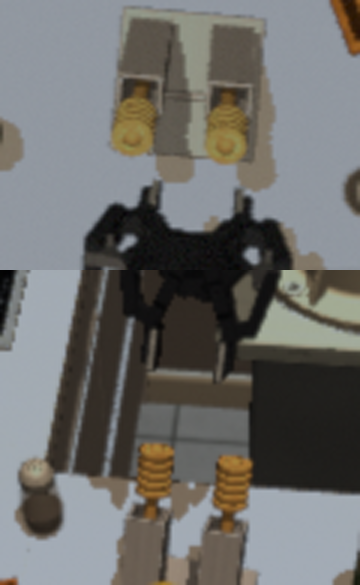

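The picture shows the open fingers at (152,190) and (238,195) in the 3× top crop, about 17 mm left of head N- at (227,135). That matches the computed correction. I'll correct and then advance to just short of the centre depth.

```bash
python3 -m pendant '[[0.4,[-0.007,-0.017,0.014],[-1.6,-1.2,0.2]],[0.4,[0,0,0],[0,0,0]]]' | grep -E 'tcp|rot'
python3 -m pendant '[[0.4,[0,0,0.028],[0,0,0]],[0.4,[0,0,0.028],[0,0,0]],[0.4,[0,0,0.028],[0,0,0]],[0.4,[0,0,0],[0,0,0]]]' 40| grep -E 'tcp|force'
python3 - <<'E'
from plan import *
from h import *
a,y=stand_axes(N);P=np.array([.459,-.189,.152]);R=rot(-a,y)
show("corr",[(P-a*.015,R,1)])
v=[cv2.resize(im,None,fx=4,fy=4,interpolation=cv2.INTER_CUBIC) for im in (get_image("top")[205:270,255:345],get_image("scene")[125:190,235:325])]
cv2.imwrite("pics/at1.png",np.hstack(v)[:,:,::-1])
E
```

```text
tcp_pos: [0.4244, -0.1854, 0.2139]
eef_rot: [[-0.861, 0.117, 0.495], [0.102, 0.993, -0.059], [-0.499, -0.0, -0.867]]
tcp_pos: [0.4654, -0.1885, 0.1398]
wrist_force: [-0.2, 0.8, -0.2]
gripper_force: 0.0
corr 1 rows
   [[-0.001, -0.001, 0.001], [0.1, -0.1, 0.0]]
```

View pics/at1.png

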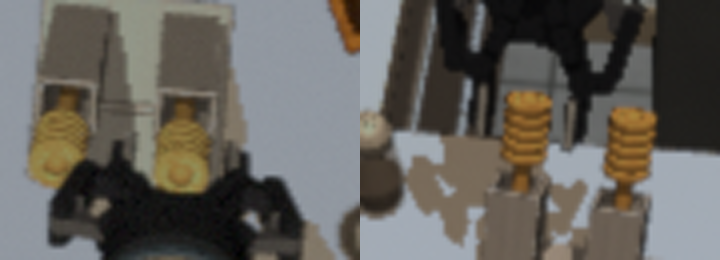

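Run:
```python
from plan import *
from h import *
s=read_state();t=s["tcp_pos"];R=s["eef_rot"];print("qvel",abs(s["qvel"]).max())
for nm,d,off in(("tip L",0,.028),("tip R",0,-.028),("mid",0,0),("mid-19",.019,0),("mid-40",.04,0)):
    X=t-R[:,2]*d+R[:,1]*off
    print(nm,"top",((proj("top",X)-[255,205])*4).round(),"scene",((proj("scene",X)-[235,125])*4+[360,0]).round())
```

```text
qvel 0.01689168450411227
tip L top [131. 144.] scene [565. 151.]
tip R top [228. 152.] scene [483. 137.]
mid top [180. 148.] scene [524. 144.]
mid-19 top [179. 163.] scene [526. 118.]
mid-40 top [178. 180.] scene [529.  88.]
```

The head lies between the fingers: top tip at (180,170), scene head rows 95–165. The fingertips still need about 12 mm more depth before I grip.

```bash
python3 -m pendant '[[0.4,[0,0,0.012],[0,0,0]],[0.7,[0,0,0],[0,0,0]],[1,[0,0,0],[0,0,0]],[1,[0,0,0],[0,0,0]],[1,[0,0,0],[0,0,0]],[1,[0,0,0],[0,0,0]]]' 40| grep -E 'tcp|force|width'
python3 -m pendant '[[1,[0,0,-0.025],[0,0,0]],[1,[0,0,-0.04],[0,0,0]],[1,[0,0,-0.04],[0,0,0]],[1,[0,0,-0.04],[0,0,0]],[1,[0,0,0],[0,0,0]]]'
python3 - <<'E'
from plan import *
from h import *
for n in("top","scene"):
    c=proj(n,read_state()["tcp_pos"]).astype(int);im=get_image(n);np.save(f"pics/{n}_l1.npy",im)
    x0,y0=max(c[0]-50,0),max(c[1]-35,0)
    v=cv2.resize(im[y0:y0+85,x0:x0+100],None,fx=4,fy=4,interpolation=cv2.INTER_CUBIC);print(n,x0,y0)
    cv2.imwrite(f"pics/l1{n}.png",v[:,:,::-1])
a,b=[cv2.imread(f"pics/l1{n}.png") for n in("top","scene")]
cv2.imwrite("pics/l1.png",np.hstack([a,b]))
E
```

```text
tcp_pos: [0.4718, -0.191, 0.131]
wrist_force: [-4.4, 1.4, 8.0]
gripper_width: 0.031
gripper_force: 40.3
time_s: 5.03
tcp_pos: [0.4, -0.1833, 0.2589]
eef_rot: [[-0.859, 0.118, 0.498], [0.1, 0.993, -0.062], [-0.502, -0.003, -0.865]]
wrist_force: [0.2, -0.1, 0.2]
gripper_width: 0.0312
gripper_force: 39.9
top 248 235
scene 229 77
```

View pics/l1.png

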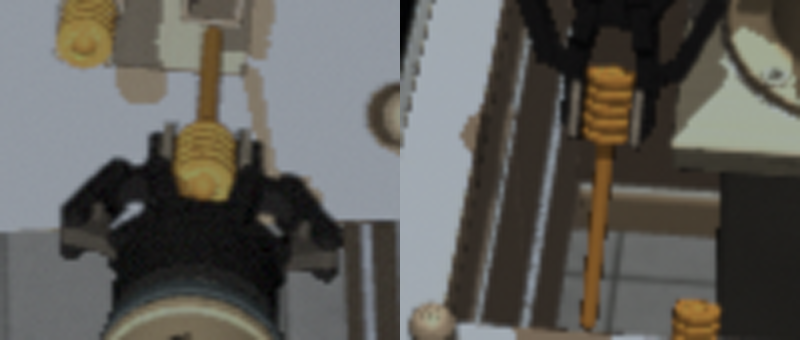

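Dipper N- is out and held: head at (205,160) in the top half, and handle end near (212,27) top and (588,323) scene. I'll measure the handle end in the tool frame and plan the carry to cup B-.

```bash
cat >> plan.py <<'E'
def place_legs(c,e,cup,end_z,n,yaw_y):
    "legs to put the handle end (tool coords e) over cup at end_z, dipper axis vertical"
    pass
E
python3 - <<'E'
from plan import *
from h import *
np.set_printoptions(precision=4,suppress=True)
s=read_state();t=s["tcp_pos"];R=s["eef_rot"]
E,err=tri((588/4-100+229,323/4+77),(212/4+248,27/4+235));print("end",E,err,"tool",R.T@(E-t),np.linalg.norm(E-t))
# dipper axis with tip at e in tool frame
a=np.array([0,0,-1.]) 
tR=rot((0,0,-1),CX["B"]);tR2=rot((0,0,-1),-np.array(CX["B"]))
for r in(tR,tR2): print(np.degrees((Ro.from_matrix(R).inv()*Ro.from_matrix(r)).as_rotvec()))
E
```

```text
end [ 0.4651 -0.1902  0.1546] 0.0027516137732066597 tool [-0.0062  0.0002  0.1208] 0.12095655893873725
[16.849  26.6694 63.242 ]
[ -30.0133   18.9616 -112.1786]
```

Run:
```python
from plan import *
R=rot((0,0,-1),CX["B"]);C=np.array([.5898,-.383,.29]);print(R)
show("carry",[(C-R@[-.006,0,0],R,9)])
```

```text
[[-0.31712799  0.94838275  0.        ]
 [ 0.94838275  0.31712799  0.        ]
 [ 0.          0.         -1.        ]]
carry 9 rows
   [[-0.022, -0.019, 0.008], [1.9, 3.0, 7.0]]
   [[-0.025, -0.016, 0.008], [1.9, 3.0, 7.0]]
   [[-0.026, -0.013, 0.007], [1.9, 3.0, 7.0]]
   [[-0.029, -0.008, 0.006], [1.9, 3.0, 7.0]]
   [[-0.029, -0.006, 0.004], [1.9, 3.0, 7.0]]
   [[-0.03, -0.001, 0.003], [1.9, 3.0, 7.0]]
   [[-0.031, 0.002, 0.002], [1.9, 3.0, 7.0]]
   [[-0.029, 0.006, -0.001], [1.9, 3.0, 7.0]]
   [[-0.029, 0.01, -0.002], [1.9, 3.0, 7.0]]
```

```bash
python3 -m pendant '[[1,[0,0,-0.02],[0,0,0]],[1,[-0.022,-0.019,0.012],[1.9,3,7]],[1,[-0.025,-0.016,0.012],[1.9,3,7]],[1,[-0.026,-0.013,0.011],[1.9,3,7]],[1,[-0.029,-0.008,0.006],[1.9,3,7]],[1,[-0.029,-0.006,0.004],[1.9,3,7]],[1,[-0.03,-0.001,0.003],[1.9,3,7]],[1,[-0.031,0.002,0.002],[1.9,3,7]]]' | grep -E 'tcp|width'
python3 -m pendant '[[1,[-0.029,0.006,-0.001],[1.9,3,7]],[1,[-0.029,0.01,-0.002],[1.9,3,7]],[1,[0,0,0],[0,0,0]],[1,[0,0,0],[0,0,0]]]'
python3 - <<'E'
from plan import *
R=rot((0,0,-1),CX["B"]);C=np.array([.5898,-.383,.275])
s=read_state();print(s["qpos"].round(2),s["time_s"])
show("corr",[(C-R@[-.006,0,0],R,1)])
E
```

```text
tcp_pos: [0.5428, -0.334, 0.2858]
gripper_width: 0.0314
time_s: 6.62
tcp_pos: [0.5834, -0.376, 0.294]
eef_rot: [[-0.322, 0.947, -0.01], [0.947, 0.322, 0.002], [0.005, -0.009, -1.0]]
wrist_force: [-0.1, -1.0, 0.6]
gripper_width: 0.0311
gripper_force: 40.0
[-0.57  0.42  1.39 -0.    1.34 -0.9 ] 6.625
corr 1 rows
   [[-0.003, 0.004, 0.019], [-0.5, -0.3, 0.3]]
```

```bash
cat >> h.py <<'E'
def tip(n,tcp,R,L=.135,back=.0):
    "pixel of the far end of the wooden handle seen near the line TCP -> TCP+L*z; and its width samples"
    im=get_image(n);hsv=cv2.cvtColor(im,cv2.COLOR_RGB2HSV)
    m=cv2.inRange(hsv,(8,60,60),(28,255,255))
    a,b=proj(n,tcp+R[:,2]*back),proj(n,tcp+R[:,2]*L);u=(b-a)/np.linalg.norm(b-a);v=np.array([-u[1],u[0]]);out=[]
    for k in np.arange(0,np.linalg.norm(b-a)*1.35,1.):
        js=[j for j in np.arange(-9,9.1,.5) if 0<=int(round((a+u*k+v*j)[1]))<420 and m[tuple(np.round(a+u*k+v*j).astype(int)[::-1])]]
        out.append((k,len(js)*.5,np.mean(js) if js else np.nan))
    return a,b,u,v,np.array(out)
E
python3 - <<'E'
from plan import *
from h import *
np.set_printoptions(precision=1,suppress=True,linewidth=150)
s=read_state();t=s["tcp_pos"];R=s["eef_rot"]
for n in("scene","top"):
    a,b,u,v,o=tip(n,t,R);print(n,a,b,np.linalg.norm(b-a));print(o[::2].T)
E
```

```text
scene [187.3 154. ] [197.6 187.6] 35.066172640742984
[[ 0.   2.   4.   6.   8.  10.  12.  14.  16.  18.  20.  22.  24.  26.  28.  30.  32.  34.  36.  38.  40.  42.  44.  46. ]
 [ 5.   6.5  5.   7.5 11.5  8.5  8.   5.5  3.5  2.   2.5  2.   4.   4.5  3.5  4.   6.   6.5  8.5 13.  16.  16.5 12.5 11. ]
 [-6.8 -4.2 -6.8 -3.   2.3  4.5  5.2  5.7 -0.7 -0.8 -0.7 -0.8 -0.2 -0.5 -0.5 -0.2 -4.  -5.6 -5.  -2.7 -0.7  1.   3.   2.8]]
top [391.5 176.3] [379.6 188.5] 17.093058614584866
[[ 0.   2.   4.   6.   8.  10.  12.  14.  16.  18.  20.  22. ]
 [11.  12.5 11.5  6.5  0.5  3.   4.   8.5  5.   5.5  8.5 16. ]
 [ 2.8  1.5  1.   0.5  3.5  4.2  3.2 -1.2 -0.2 -0.6 -0.2  1.2]]
```

Run:
```python
from plan import *
R=rot((0,0,-1),CX["B"]);show("corr",[(np.array([.5898,-.383,.27]),R,1)])
```

```text
corr 1 rows
   [[-0.009, 0.004, 0.025], [-0.5, -0.2, 0.3]]
```

```bash
python3 -m pendant '[[1,[-0.009,0.004,0.025],[-0.5,-0.2,0.3]],[1,[0,0,0],[0,0,0]]]' | grep -E 'tcp|rot'
python3 -m pendant '[[1,[0,0,0.03],[0,0,0]],[1,[0,0,0.03],[0,0,0]],[1,[0,0,0.03],[0,0,0]],[1,[0,0,0.015],[0,0,0]],[1,[0,0,0],[0,0,0]]]' | grep -E 'tcp|force|width'
python3 -m pendant '[[1,[0,0,0.005],[0,0,0]],[1,[0,0,0.0],[0,0,0]]]' | grep -E 'tcp|force'
python3 -m pendant '[[1,[0,0,0.004],[0,0,0]],[1,[0,0,0.0],[0,0,0]]]' | grep -E 'tcp|force'
```

```text
tcp_pos: [0.5889, -0.383, 0.2698]
eef_rot: [[-0.316, 0.949, -0.001], [0.949, 0.316, 0.001], [0.002, -0.001, -1.0]]
tcp_pos: [0.59, -0.3836, 0.1663]
wrist_force: [0.2, -0.3, -0.1]
gripper_width: 0.0311
gripper_force: 40.0
tcp_pos: [0.5907, -0.3842, 0.1622]
wrist_force: [0.3, -0.3, -1.0]
gripper_force: 40.0
tcp_pos: [0.5903, -0.384, 0.1573]
wrist_force: [-0.1, -0.5, -0.7]
gripper_force: 40.0
```

```bash
for i in 1; do python3 -m pendant '[[1,[0,0,0.005],[0,0,0]],[1,[0,0,0],[0,0,0]]]' | grep -E 'tcp|wrist'
python3 -m pendant '[[1,[0,0,0.003],[0,0,0]],[1,[0,0,0],[0,0,0]]]' | grep -E 'tcp|wrist'
python3 -m pendant '[[1,[0,0,0.003],[0,0,0]],[1,[0,0,0],[0,0,0]]]' | grep -E 'tcp|wrist'; done
```

```text
tcp_pos: [0.5901, -0.3839, 0.1518]
wrist_force: [0.1, 0.4, -0.3]
tcp_pos: [0.5903, -0.384, 0.1491]
wrist_force: [-0.5, 0.6, -0.4]
tcp_pos: [0.5903, -0.384, 0.1461]
wrist_force: [-0.3, 0.5, -0.1]
```

```bash
python3 -m pendant '[[0.4,[0,0,0],[0,0,0]],[0.4,[0,0,0],[0,0,0]],[0.4,[0,0,-0.03],[0,0,0]],[0.4,[0,0,-0.05],[0,0,0]],[0.4,[0,0,-0.05],[0,0,0]],[0.4,[0,0,0],[0,0,0]]]'
python3 - <<'E'
from plan import *
from h import *
np.set_printoptions(precision=4,suppress=True)
a,y=stand_axes(F);P=np.array([.6695,.0648,.1635]);R=rot(-a,y);Rz=rot((0,0,-1),y)
print(a,"grasp tcp",P-a*.026)
show("to F+",[((.47,-.12,.34),Rz,6),(P+a*.08,R,6)])
# check placed dipper head from the scene
im=get_image("scene");hsv=cv2.cvtColor(im,cv2.COLOR_RGB2HSV);m=cv2.inRange(hsv,(13,70,110),(26,255,255))
k,l,st,ce=cv2.connectedComponentsWithStats(m)
print([(ce[i].round(1),st[i,4]) for i in range(1,k) if 180<ce[i][0]<235 and 120<ce[i][1]<220 and st[i,4]>50],"expected",proj("scene",(.59,-.384,.165)))
im=get_image("top");hsv=cv2.cvtColor(im,cv2.COLOR_RGB2HSV);m=cv2.inRange(hsv,(13,70,110),(26,255,255))
k,l,st,ce=cv2.connectedComponentsWithStats(m)
print([(ce[i].round(1),st[i,4]) for i in range(1,k) if 340<ce[i][0]<420 and 150<ce[i][1]<220 and st[i,4]>50],"expected",proj("top",(.59,-.384,.165)))
E
```

```text
time_s: 9.6
tcp_pos: [0.5923, -0.3853, 0.2819]
eef_rot: [[-0.316, 0.949, 0.009], [0.949, 0.316, -0.005], [-0.008, 0.007, -1.0]]
wrist_force: [-0.3, 0.1, -0.1]
gripper_width: 0.051
gripper_force: 0.0
[-0.3603  0.1476  0.9211] grasp tcp [0.6789 0.061  0.1396]
to F+ 6 rows
   [[0.048, -0.005, -0.01], [0.0, 0.1, -8.2]]
   [[0.049, 0.001, -0.01], [0.0, 0.1, -8.2]]
   [[0.048, 0.009, -0.01], [0.0, 0.1, -8.2]]
   [[0.046, 0.015, -0.01], [0.0, 0.1, -8.2]]
   [[0.044, 0.022, -0.01], [0.0, 0.1, -8.2]]
   [[0.04, 0.028, -0.009], [0.0, 0.1, -8.2]]
to F+ 6 rows
   [[-0.014, 0.041, 0.017], [0.0, -3.8, -0.0]]
   [[-0.013, 0.041, 0.018], [0.0, -3.8, -0.0]]
   [[-0.011, 0.041, 0.019], [0.0, -3.8, -0.0]]
   [[-0.01, 0.041, 0.02], [0.0, -3.8, -0.0]]
   [[-0.009, 0.041, 0.02], [0.0, -3.8, -0.0]]
   [[-0.008, 0.041, 0.021], [0.0, -3.8, -0.0]]
[(array([197.5, 178.4]), np.int32(98))] expected [193.314  188.5589]
[(array([340.6, 198.8]), np.int32(74))] expected [383.522 184.514]
```

```bash
python3 -m pendant '[[0.4,[0.048,-0.005,-0.01],[0,0,-8.2]],[0.4,[0.049,0.001,-0.01],[0,0,-8.2]],[0.4,[0.048,0.009,-0.01],[0,0,-8.2]],[0.4,[0.046,0.015,-0.01],[0,0,-8.2]],[0.4,[0.044,0.022,-0.01],[0,0,-8.2]],[0.4,[0.04,0.028,-0.009],[0,0,-8.2]]]' |grep tcp
python3 -m pendant '[[0.4,[-0.014,0.041,0.017],[0,-3.8,0]],[0.4,[-0.013,0.041,0.018],[0,-3.8,0]],[0.4,[-0.011,0.041,0.019],[0,-3.8,0]],[0.4,[-0.01,0.041,0.02],[0,-3.8,0]],[0.4,[-0.009,0.041,0.02],[0,-3.8,0]],[0.4,[-0.008,0.041,0.021],[0,-3.8,0]],[0.4,[0,0,0],[0,0,0]],[0.4,[0,0,0],[0,0,0]]]'
python3 - <<'E'
from plan import *
from h import *
np.set_printoptions(precision=4,suppress=True)
a,y=stand_axes(F);P=np.array([.6695,.0648,.1635]);R=rot(-a,y)
show("corr",[(P+a*.08,R,1)])
px=[]
for n,w,e in(("scene",(185,235,140,220),(.59,-.384,.165)),("top",(365,420,150,220),(.59,-.384,.165))):
    hsv=cv2.cvtColor(get_image(n),cv2.COLOR_RGB2HSV);m=cv2.inRange(hsv,(13,70,110),(26,255,255))
    k,l,st,ce=cv2.connectedComponentsWithStats(m)
    c=[(ce[i],st[i,4]) for i in range(1,k) if w[0]<ce[i][0]<w[1] and w[2]<ce[i][1]<w[3] and st[i,4]>30]
    print(n,c,"expected",proj(n,e));px.append(c)
if all(px): print(tri(px[0][0][0],px[1][0][0]))
E
```

```text
tcp_pos: [0.4665, -0.1166, 0.3337]
time_s: 11.45
tcp_pos: [0.6383, 0.0772, 0.2306]
eef_rot: [[-0.853, 0.38, 0.357], [0.35, 0.925, -0.148], [-0.386, -0.002, -0.922]]
wrist_force: [0.5, -0.9, -0.6]
gripper_width: 0.0516
gripper_force: 0.0
corr 1 rows
   [[-0.005, 0.0, -0.005], [-0.1, -0.2, -0.0]]
scene [(array([197.3021, 178.3333]), np.int32(96)), (array([198.8049, 188.878 ]), np.int32(41))] expected [193.314  188.5589]
top [(array([377.64, 188.77]), np.int32(100))] expected [383.522 184.514]
(array([ 0.5766, -0.3685,  0.1916]), np.float64(0.0066043611645546585))
```

Run:
```python
from h import *
s,t=get_image("scene"),get_image("top")
f=lambda i,x,y,w=90,h=70:cv2.resize(i[y:y+h,x:x+w],None,fx=4,fy=4,interpolation=cv2.INTER_CUBIC)
cv2.imwrite("pics/c2.png",np.vstack([np.hstack([f(s,165,150),f(t,325,155)]),np.hstack([f(s,325,180),f(t,150,125)])])[:,:,::-1])
S=read_state();R=S["eef_rot"];T=S["tcp_pos"]
for d in(0,.03,.06,.095,.135):
    X=T+R[:,2]*d;print(d,(4*(proj("scene",X)-[325,180])+[0,280]).round(),(4*(proj("top",X)-[150,125])+[360,280]).round())
for X in((.5898,-.383,.013),(.5898,-.383,.165),(.5898,-.383,.19)): print((4*(proj("scene",X)-[165,150])).round(),(4*(proj("top",X)-[325,155])+[360,0]).round())
```

```text
0 [230. 377.] [462. 429.]
0.03 [215. 418.] [481. 422.]
0.06 [200. 457.] [500. 414.]
0.095 [183. 502.] [520. 406.]
0.135 [165. 551.] [542. 397.]
[153. 279.] [549. 161.]
[115. 154.] [592. 118.]
[108. 131.] [601. 110.]
```

View pics/c2.png

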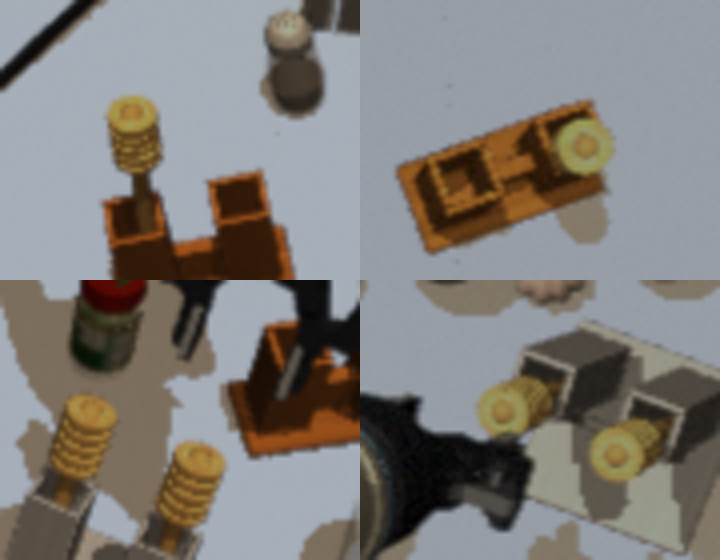

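Top half: dipper 1 stands in cup B-, head at scene (132,130) and top (585,148), leaning slightly. Bottom half: head F+ is at scene (190,485) and top (510,408), on the tool's projected axis with its tip about 60 mm ahead. I'll advance 98 mm, grip and draw it out.

```bash
python3 -m pendant '[[0.4,[-0.003,0,0.02],[0,0,0]],[0.4,[0,0,0.026],[0,0,0]],[0.4,[0,0,0.026],[0,0,0]],[0.4,[0,0,0.026],[0,0,0]],[0.4,[0,0,0],[0,0,0]],[0.7,[0,0,0],[0,0,0]],[1,[0,0,0],[0,0,0]],[1,[0,0,0],[0,0,0]]]' 40| grep -E 'tcp|force|width'
python3 -m pendant '[[1,[0,0,0],[0,0,0]],[1,[0,0,0],[0,0,0]]]' | grep -E 'tcp|force|width'
```

```text
tcp_pos: [0.6774, 0.062, 0.1438]
wrist_force: [0.2, -0.2, -0.3]
gripper_width: 0.0309
gripper_force: 39.5
tcp_pos: [0.6774, 0.062, 0.1433]
wrist_force: [0.3, -0.7, 0.8]
gripper_width: 0.0313
gripper_force: 39.6
```

```bash
python3 -m pendant '[[1,[0,0,-0.025],[0,0,0]],[1,[0,0,-0.045],[0,0,0]],[1,[0,0,-0.045],[0,0,0]],[1,[0,0,-0.045],[0,0,0]],[1,[0,0,0],[0,0,0]]]' | grep -E 'tcp|width|wrist'
python3 - <<'E'
from plan import *
R=rot((0,0,-1),CX["A"]);show("carry",[((.4965,.2115,.285),R,8)])
E
```

```text
tcp_pos: [0.6206, 0.0864, 0.2945]
wrist_force: [-0.1, -0.1, -0.5]
gripper_width: 0.031
carry 8 rows
   [[0.019, 0.009, -0.007], [1.3, 2.7, 6.4]]
   [[0.02, 0.006, -0.006], [1.3, 2.7, 6.4]]
   [[0.021, 0.003, -0.005], [1.3, 2.7, 6.4]]
   [[0.022, 0.002, -0.004], [1.3, 2.7, 6.4]]
   [[0.022, -0.002, -0.004], [1.3, 2.7, 6.4]]
   [[0.021, -0.003, -0.002], [1.3, 2.7, 6.4]]
   [[0.022, -0.006, -0.001], [1.3, 2.7, 6.4]]
   [[0.02, -0.009, 0.0], [1.3, 2.7, 6.4]]
```

```bash
python3 -m pendant '[[1,[0.019,0.009,-0.007],[1.3,2.7,6.4]],[1,[0.02,0.006,-0.006],[1.3,2.7,6.4]],[1,[0.021,0.003,-0.005],[1.3,2.7,6.4]],[1,[0.022,0.002,-0.004],[1.3,2.7,6.4]],[1,[0.022,-0.002,-0.004],[1.3,2.7,6.4]],[1,[0.021,-0.003,-0.002],[1.3,2.7,6.4]],[1,[0.022,-0.006,-0.001],[1.3,2.7,6.4]],[1,[0.02,-0.009,0],[1.3,2.7,6.4]]]' | grep tcp
python3 -m pendant '[[1,[0,0,0],[0,0,0]],[1,[0,0,0],[0,0,0]]]' | grep -E "tcp|rot|width"
python3 - <<'E'
from plan import *
from h import *
np.set_printoptions(precision=1,suppress=True,linewidth=150)
R=rot((0,0,-1),CX["A"]);show("corr",[((.4965,.2115,.27),R,1)])
s=read_state();t=s["tcp_pos"];R=s["eef_rot"];print(s["time_s"])
for n in("scene","top"):
    a,b,u,v,o=tip(n,t,R);print(n,a,b,u,np.linalg.norm(b-a));print(o[::2].T)
E
```

```text
tcp_pos: [0.4948, 0.211, 0.2801]
tcp_pos: [0.4958, 0.2101, 0.2809]
eef_rot: [[-0.273, 0.962, -0.004], [0.962, 0.273, 0.002], [0.003, -0.003, -1.0]]
gripper_width: 0.0312
corr 1 rows
   [[0.001, 0.001, 0.011], [-0.2, -0.2, -0.1]]
14.775
scene [442.9 146. ] [428.5 179.9] [-0.4  0.9] 36.8536329550515
[[ 0.   2.   4.   6.   8.  10.  12.  14.  16.  18.  20.  22.  24.  26.  28.  30.  32.  34.  36.  38.  40.  42.  44.  46.  48. ]
 [ 9.   5.5  3.   0.   0.   0.   0.   0.   0.   0.   0.   1.   1.   1.   1.   1.   1.   0.   2.   0.   0.   1.   7.5  8.5  6. ]
 [ 4.8  3.5  2.1  nan  nan  nan  nan  nan  nan  nan  nan -1.8 -1.8 -1.2 -1.2 -0.8 -0.8  nan  0.2  nan  nan -2.8 -1.5 -0.9 -2.1]]
top [103.6 228. ] [125.4 233.8] [1.  0.3] 22.561815444193332
[[ 0.   2.   4.   6.   8.  10.  12.  14.  16.  18.  20.  22.  24.  26.  28.  30. ]
 [ 9.5 10.5 10.5  7.5  0.   0.   0.   0.   0.   1.   3.   2.5  6.5  7.5  6.   6. ]
 [-1.  -2.  -1.5 -0.5  nan  nan  nan  nan  nan -2.8 -2.7 -3.1  1.3  1.5  0.8  1.4]]
```

```bash
sed -i 's/def tip(n,tcp,R,L=.135,back=.0):/def tip(n,tcp,R,L=.135,back=.0,lo=(8,60,60)):/; s/m=cv2.inRange(hsv,(8,60,60)/m=cv2.inRange(hsv,lo/' h.py
python3 - <<'E'
from plan import *
from h import *
np.set_printoptions(precision=1,suppress=True,linewidth=150)
s=read_state();t=s["tcp_pos"];R=s["eef_rot"]
for n in("scene","top"):
    a,b,u,v,o=tip(n,t,R,lo=(6,50,25));print(n);print(o[::2].T)
im=get_image("scene");hsv=cv2.cvtColor(im,cv2.COLOR_RGB2HSV)
for y in(156,162,168,174,178): print(y,[tuple(int(q) for q in hsv[y,x]) for x in range(int(442.9-(y-146)*.425)-5,int(442.9-(y-146)*.425)+6)])
E
```

```text
scene
[[ 0.   2.   4.   6.   8.  10.  12.  14.  16.  18.  20.  22.  24.  26.  28.  30.  32.  34.  36.  38.  40.  42.  44.  46.  48. ]
 [11.   8.5  5.5  4.   4.5  5.5  5.5  5.5  4.   4.5  4.   4.5  4.   4.5  4.   3.   3.5  3.   2.5  0.   0.   1.   7.5 11.5 16. ]
 [ 3.8  3.2  1.5  0.2  0.5  0.   0.5  0.5  0.2  0.5  0.8  0.   0.2  0.5  0.8  0.2  0.5  0.8  0.1  nan  nan -2.8 -1.5 -1.  -0.8]]
top
[[ 0.   2.   4.   6.   8.  10.  12.  14.  16.  18.  20.  22.  24.  26.  28.  30. ]
 [11.5 12.5 11.5  9.   4.5  4.5  4.   4.   3.5  4.5  6.   9.  14.5 17.5 18.5 18.5]
 [-2.  -1.  -1.  -0.2  0.5  0.   0.2 -0.2  0.  -0.6 -1.8 -0.8  0.5  0.5  0.   0. ]]
156 [(60, 6, 85), (60, 6, 86), (30, 6, 80), (15, 58, 44), (16, 172, 40), (15, 172, 46), (15, 172, 49), (16, 168, 50), (15, 79, 58), (30, 6, 89), (60, 5, 93)]
162 [(60, 5, 103), (75, 5, 99), (30, 6, 80), (16, 101, 43), (16, 174, 44), (15, 172, 49), (15, 162, 52), (14, 79, 61), (30, 6, 92), (60, 5, 100), (60, 3, 100)]
168 [(60, 3, 100), (60, 3, 99), (60, 3, 89), (15, 57, 45), (16, 170, 42), (16, 181, 48), (16, 170, 54), (15, 149, 60), (14, 49, 68), (45, 5, 95), (75, 5, 99)]
174 [(106, 24, 180), (105, 24, 171), (108, 11, 119), (14, 72, 53), (17, 177, 46), (16, 173, 53), (15, 135, 66), (13, 31, 99), (105, 21, 170), (107, 25, 181), (106, 24, 180)]
178 [(107, 25, 181), (106, 27, 181), (107, 25, 166), (15, 19, 81), (14, 130, 51), (15, 161, 54), (15, 133, 65), (13, 50, 92), (105, 11, 145), (105, 23, 177), (106, 24, 180)]
```

The handle is aligned within 1 mm in both views, with its end 137 mm below the TCP. I'll insert it.

```bash
python3 -m pendant '[[1,[0.001,0.001,0.03],[-0.2,-0.2,0]],[1,[0,0,0.03],[0,0,0]],[1,[0,0,0.03],[0,0,0]],[1,[0,0,0.02],[0,0,0]],[1,[0,0,0.015],[0,0,0]],[1,[0,0,0],[0,0,0]]]' | grep -E 'tcp|wrist|width'
python3 -m pendant '[[1,[0,0,0.003],[0,0,0]],[1,[0,0,0],[0,0,0]]]' | grep -E 'tcp|wrist'
python3 -m pendant '[[0.4,[0,0,0],[0,0,0]],[0.4,[0,0,0],[0,0,0]],[0.4,[0,0,-0.03],[0,0,0]],[0.4,[0,0,-0.05],[0,0,0]],[0.4,[0,0,-0.05],[0,0,0]],[0.4,[0,0,0],[0,0,0]]]'| grep -E 'time|tcp|wrist'
python3 - <<'E'
from plan import *
a,y=stand_axes(N);P=np.array([.4667,-.1189,.152]);R=rot(-a,y)
show("to N+",[((.40,.02,.33),R,6),(P+a*.08,R,5)])
E
```

```text
tcp_pos: [0.4956, 0.2119, 0.1558]
wrist_force: [0.8, 0.2, -0.9]
gripper_width: 0.0309
tcp_pos: [0.4964, 0.2123, 0.1541]
wrist_force: [-0.9, -0.1, -0.2]
time_s: 16.77
tcp_pos: [0.4982, 0.2129, 0.2879]
wrist_force: [-0.6, 0.8, 0.3]
to N+ 6 rows
   [[-0.027, -0.024, -0.007], [-2.8, -4.3, -11.0]]
   [[-0.021, -0.029, -0.007], [-2.8, -4.3, -11.0]]
   [[-0.017, -0.032, -0.007], [-2.8, -4.3, -11.0]]
   [[-0.011, -0.035, -0.007], [-2.8, -4.3, -11.0]]
   [[-0.004, -0.035, -0.009], [-2.8, -4.3, -11.0]]
   [[0.001, -0.035, -0.01], [-2.8, -4.3, -11.0]]
to N+ 5 rows
   [[0.003, -0.026, 0.023], [-0.0, -0.1, -0.0]]
   [[0.004, -0.026, 0.023], [-0.0, -0.1, -0.0]]
   [[0.003, -0.026, 0.023], [-0.0, -0.1, -0.0]]
   [[0.003, -0.026, 0.024], [-0.0, -0.1, -0.0]]
   [[0.004, -0.026, 0.023], [-0.0, -0.1, -0.0]]
```

Run:
```python
from plan import *
a,y=stand_axes(N);P=np.array([.4667,-.1189,.152]);R=rot(-a,y)
show("to N+",[((.40,-.02,.31),R,8),(P+a*.08,R,3)])
```

```text
to N+ 8 rows
   [[-0.025, -0.02, -0.003], [-2.1, -3.3, -8.3]]
   [[-0.022, -0.023, -0.002], [-2.1, -3.3, -8.3]]
   [[-0.018, -0.025, -0.003], [-2.1, -3.3, -8.3]]
   [[-0.014, -0.028, -0.002], [-2.1, -3.3, -8.3]]
   [[-0.011, -0.03, -0.002], [-2.1, -3.3, -8.3]]
   [[-0.006, -0.031, -0.003], [-2.1, -3.3, -8.3]]
   [[-0.002, -0.032, -0.005], [-2.1, -3.3, -8.3]]
   [[0.002, -0.031, -0.005], [-2.1, -3.3, -8.3]]
to N+ 3 rows
   [[0.004, -0.03, 0.032], [-0.1, 0.0, 0.1]]
   [[0.004, -0.03, 0.032], [-0.1, 0.0, 0.1]]
   [[0.004, -0.03, 0.032], [-0.1, 0.0, 0.1]]
```

```bash
python3 -m pendant '[[0.4,[-0.025,-0.02,-0.003],[-2.1,-3.3,-8.3]],[0.4,[-0.022,-0.023,-0.002],[-2.1,-3.3,-8.3]],[0.4,[-0.018,-0.025,-0.003],[-2.1,-3.3,-8.3]],[0.4,[-0.014,-0.028,-0.002],[-2.1,-3.3,-8.3]],[0.4,[-0.011,-0.03,-0.002],[-2.1,-3.3,-8.3]],[0.4,[-0.006,-0.031,-0.003],[-2.1,-3.3,-8.3]],[0.4,[-0.002,-0.032,-0.005],[-2.1,-3.3,-8.3]],[0.4,[0.002,-0.031,-0.005],[-2.1,-3.3,-8.3]]]' | grep tcp
python3 -m pendant '[[0.4,[0.004,-0.03,0.032],[0,0,0]],[0.4,[0.004,-0.03,0.032],[0,0,0]],[0.4,[0.004,-0.03,0.032],[0,0,0]],[0.4,[0,0,0],[0,0,0]],[0.4,[0,0,0],[0,0,0]]]' | grep -E "tcp|rot"
python3 - <<'E'
from plan import *
from h import *
np.set_printoptions(precision=4,suppress=True)
a,y=stand_axes(N);P=np.array([.4667,-.1189,.152]);R=rot(-a,y)
show("corr",[(P+a*.08,R,1)])
px=[]
for n,w,e in(("scene",(390,450,140,220),(.497,.212,.165)),("top",(95,150,200,260),(.497,.212,.165))):
    hsv=cv2.cvtColor(get_image(n),cv2.COLOR_RGB2HSV);m=cv2.morphologyEx(cv2.inRange(hsv,(14,70,110),(26,255,255)),cv2.MORPH_CLOSE,np.ones((3,3)))
    k,l,st,ce=cv2.connectedComponentsWithStats(m)
    c=[(ce[i],st[i,4]) for i in range(1,k) if w[0]<ce[i][0]<w[1] and w[2]<ce[i][1]<w[3] and st[i,4]>60]
    print(n,c,"expected",proj(n,e));px.append(c)
if all(px): print(tri(px[0][0][0],px[1][0][0]))
E
```

```text
tcp_pos: [0.3993, -0.0149, 0.3055]
tcp_pos: [0.4222, -0.1084, 0.2161]
eef_rot: [[-0.869, 0.146, 0.473], [0.129, 0.989, -0.07], [-0.478, 0.0, -0.878]]
corr 1 rows
   [[-0.008, -0.005, -0.002], [-0.8, -1.2, -1.5]]
scene [(array([443.2323, 176.9697]), np.int32(99))] expected [431.078  176.0772]
top [(array([108.8505, 226.5888]), np.int32(107))] expected [121.9365 232.3864]
(array([0.5093, 0.2367, 0.1806]), np.float64(0.0010205130545167063))
```

```bash
python3 -m pendant '[[0.4,[-0.008,-0.005,0],[-0.8,-1.2,-1.5]],[0.4,[0,0,0.03],[0,0,0]],[0.4,[0,0,0.02],[0,0,0]],[0.4,[0,0,0],[0,0,0]]]' | grep -E "tcp|rot|wrist"
python3 - <<'E'
from plan import *
a,y=stand_axes(N);P=np.array([.4667,-.1189,.152]);R=rot(-a,y)
show("corr",[(P-a*.026,R,2)])
E
```

```text
tcp_pos: [0.4536, -0.1163, 0.1765]
eef_rot: [[-0.863, 0.114, 0.493], [0.099, 0.994, -0.057], [-0.496, -0.0, -0.868]]
wrist_force: [0.2, 0.5, -0.9]
corr 2 rows
   [[0.0, -0.001, 0.027], [0.0, -0.0, 0.1]]
   [[0.001, -0.0, 0.027], [0.0, -0.0, 0.1]]
```

```bash
python3 -m pendant '[[0.4,[0,-0.001,0.027],[0,0,0]],[0.4,[0,0,0.027],[0,0,0]],[0.4,[0,0,0],[0,0,0]],[0.7,[0,0,0],[0,0,0]],[1,[0,0,0],[0,0,0]],[1,[0,0,0],[0,0,0]],[1,[0,0,0],[0,0,0]],[1,[0,0,0],[0,0,0]]]' 40| grep -E 'tcp|force|width'
python3 -m pendant '[[1,[0,0,-0.025],[0,0,0]],[1,[0,0,-0.045],[0,0,0]],[1,[0,0,-0.045],[0,0,0]],[1,[0,0,-0.045],[0,0,0]],[1,[0,0,0],[0,0,0]]]' | grep -E 'tcp|force|width'
python3 - <<'E'
from plan import *
R=rot((0,0,-1),CX["B"]);show("carry",[((.5664,-.3155,.30),R,9)])
E
```

```text
tcp_pos: [0.4802, -0.1216, 0.1309]
wrist_force: [-5.0, 1.5, 11.0]
gripper_width: 0.0313
gripper_force: 40.4
tcp_pos: [0.4013, -0.1129, 0.2725]
wrist_force: [0.8, -0.3, -0.4]
gripper_width: 0.0312
gripper_force: 40.0
carry 9 rows
   [[-0.02, -0.02, 0.008], [1.9, 3.0, 7.0]]
   [[-0.022, -0.018, 0.007], [1.9, 3.0, 7.0]]
   [[-0.024, -0.014, 0.007], [1.9, 3.0, 7.0]]
   [[-0.027, -0.011, 0.006], [1.9, 3.0, 7.0]]
   [[-0.028, -0.008, 0.005], [1.9, 3.0, 7.0]]
   [[-0.028, -0.004, 0.003], [1.9, 3.0, 7.0]]
   [[-0.029, 0.0, 0.002], [1.9, 3.0, 7.0]]
   [[-0.029, 0.004, 0.0], [1.9, 3.0, 7.0]]
   [[-0.029, 0.006, -0.001], [1.9, 3.0, 7.0]]
```

```bash
python3 -m pendant '[[1,[-0.02,-0.02,0.004],[1.9,3,7]],[1,[-0.022,-0.018,0.007],[1.9,3,7]],[1,[-0.024,-0.014,0.007],[1.9,3,7]],[1,[-0.027,-0.011,0.006],[1.9,3,7]],[1,[-0.028,-0.008,0.005],[1.9,3,7]],[1,[-0.028,-0.004,0.003],[1.9,3,7]],[1,[-0.029,0,0.002],[1.9,3,7]],[1,[-0.029,0.004,0],[1.9,3,7]]]' | grep tcp
python3 -m pendant '[[1,[-0.029,0.006,-0.001],[1.9,3,7]],[1,[0,0,0],[0,0,0]],[1,[0,0,0],[0,0,0]]]' | grep -E "tcp|rot|width"
python3 - <<'E'
from plan import *
from h import *
np.set_printoptions(precision=1,suppress=True,linewidth=150)
R=rot((0,0,-1),CX["B"]);show("corr",[((.5664,-.3155,.28),R,1)])
s=read_state();t=s["tcp_pos"];R=s["eef_rot"];print(s["time_s"])
for n in("scene","top"):
    a,b,u,v,o=tip(n,t,R,lo=(6,50,25));print(n,u,np.linalg.norm(b-a));print(o[::2].T)
E
```

```text
tcp_pos: [0.5469, -0.2921, 0.2937]
tcp_pos: [0.5637, -0.3145, 0.2963]
eef_rot: [[-0.323, 0.946, -0.011], [0.946, 0.323, 0.001], [0.004, -0.01, -1.0]]
gripper_width: 0.031
corr 1 rows
   [[-0.002, 0.002, 0.016], [-0.6, -0.2, 0.3]]
22.0
scene [0.2 1. ] 34.706566552379705
[[ 0.   2.   4.   6.   8.  10.  12.  14.  16.  18.  20.  22.  24.  26.  28.  30.  32.  34.  36.  38.  40.  42.  44.  46. ]
 [ 7.  10.5 10.5 11.  15.  12.   7.5  5.   4.   4.   3.5  4.5  4.   5.  10.  10.5 11.  13.5 15.  16.5 13.  10.5  8.  14. ]
 [-1.5 -0.2 -0.6 -0.3 -0.8 -2.7 -3.9 -1.9 -0.8 -0.2  0.  -0.5 -0.2 -2.9 -3.9 -4.  -3.8 -2.5 -1.8  1.   2.8  4.   5.2  2.2]]
top [-0.6  0.8] 13.95867511624837
[[ 0.   2.   4.   6.   8.  10.  12.  14.  16.  18. ]
 [ 0.   3.  11.   9.  15.  16.  18.  18.5 18.5 18.5]
 [ nan  4.9  1.8  0.2 -1.8 -1.2 -0.2  0.   0.   0. ]]
```

Again aligned, within about 1 mm. I'll insert.

```bash
python3 -m pendant '[[1,[-0.002,0.002,0.016],[-0.6,-0.2,0.3]],[1,[0,0,0],[0,0,0]],[1,[0,0,0.03],[0,0,0]],[1,[0,0,0.03],[0,0,0]],[1,[0,0,0.03],[0,0,0]],[1,[0,0,0.02],[0,0,0]],[1,[0,0,0.013],[0,0,0]],[1,[0,0,0],[0,0,0]]]' | grep -E 'tcp|wrist|width'
python3 -m pendant '[[1,[0,0,0.005],[0,0,0]],[1,[0,0,0],[0,0,0]]]' | grep -E 'tcp|wrist'
python3 -m pendant '[[1,[0,0,0.003],[0,0,0]],[1,[0,0,0],[0,0,0]]]' | grep -E 'tcp|wrist'
```

```text
tcp_pos: [0.5667, -0.3161, 0.1587]
wrist_force: [-0.2, -0.3, -0.3]
gripper_width: 0.0309
tcp_pos: [0.5671, -0.3164, 0.1545]
wrist_force: [-0.4, -0.6, -1.0]
tcp_pos: [0.5668, -0.3163, 0.151]
wrist_force: [-0.4, 0.5, -0.5]
```

```bash
python3 -m pendant '[[0.4,[0,0,0.002],[0,0,0]],[0.4,[0,0,0],[0,0,0]],[0.4,[0,0,-0.03],[0,0,0]],[0.4,[0,0,-0.05],[0,0,0]],[0.4,[0,0,-0.05],[0,0,0]],[0.4,[0,0,0],[0,0,0]]]' | grep -E 'tcp|wrist|width'
python3 - <<'E'
from plan import *
from h import *
a,y=stand_axes(F);P=np.array([.6423,.0006,.1631]);R=rot(-a,y);Rz=rot((0,0,-1),y)
print("grasp tcp",P-a*.024)
show("to F-",[((.47,-.12,.34),Rz,6),(P+a*.08,R,5)])
E
```

```text
tcp_pos: [0.5687, -0.3174, 0.284]
wrist_force: [-0.0, -0.8, -0.1]
gripper_width: 0.0511
grasp tcp [ 0.65094826 -0.00294345  0.14099454]
to F- 6 rows
   [[0.036, -0.005, -0.01], [0.0, 0.1, -8.2]]
   [[0.037, 0.0, -0.009], [0.0, 0.1, -8.2]]
   [[0.036, 0.005, -0.01], [0.0, 0.1, -8.2]]
   [[0.036, 0.011, -0.009], [0.0, 0.1, -8.2]]
   [[0.033, 0.015, -0.009], [0.0, 0.1, -8.2]]
   [[0.031, 0.02, -0.01], [0.0, 0.1, -8.2]]
to F- 5 rows
   [[-0.017, 0.035, 0.021], [0.0, -4.6, -0.0]]
   [[-0.014, 0.036, 0.022], [0.0, -4.6, -0.0]]
   [[-0.013, 0.035, 0.023], [0.0, -4.6, -0.0]]
   [[-0.011, 0.036, 0.024], [0.0, -4.6, -0.0]]
   [[-0.009, 0.035, 0.025], [0.0, -4.6, -0.0]]
```

```bash
python3 -m pendant '[[0.4,[0.036,-0.005,-0.01],[0,0,-8.2]],[0.4,[0.037,0,-0.009],[0,0,-8.2]],[0.4,[0.036,0.005,-0.01],[0,0,-8.2]],[0.4,[0.036,0.011,-0.009],[0,0,-8.2]],[0.4,[0.033,0.015,-0.009],[0,0,-8.2]],[0.4,[0.031,0.02,-0.01],[0,0,-8.2]]]' |grep tcp
python3 -m pendant '[[0.4,[-0.017,0.035,0.021],[0,-4.6,0]],[0.4,[-0.014,0.036,0.022],[0,-4.6,0]],[0.4,[-0.013,0.035,0.023],[0,-4.6,0]],[0.4,[-0.011,0.036,0.024],[0,-4.6,0]],[0.4,[-0.009,0.035,0.025],[0,-4.6,0]],[0.4,[0,0,0],[0,0,0]],[0.4,[0,0,0],[0,0,0]]]' | grep -E "tcp|rot"
python3 - <<'E'
from plan import *
from h import *
a,y=stand_axes(F);P=np.array([.6423,.0006,.1631]);R=rot(-a,y)
show("corr",[(P+a*.08,R,1)])
s,t=get_image("scene"),get_image("top")
f=lambda i,x,y,w=90,h=70:cv2.resize(i[y:y+h,x:x+w],None,fx=4,fy=4,interpolation=cv2.INTER_CUBIC)
cv2.imwrite("pics/c4.png",np.vstack([np.hstack([f(s,165,150),f(t,325,155)]),np.hstack([f(s,300,165),f(t,160,125)])])[:,:,::-1])
S=read_state();R=S["eef_rot"];T=S["tcp_pos"]
for d in(0,.03,.06,.095):
    X=T+R[:,2]*d;print(d,(4*(proj("scene",X)-[300,165])+[0,280]).round(),(4*(proj("top",X)-[160,125])+[360,280]).round())
E
```

```text
tcp_pos: [0.4668, -0.118, 0.3351]
tcp_pos: [0.6107, 0.0134, 0.2316]
eef_rot: [[-0.852, 0.379, 0.362], [0.349, 0.925, -0.149], [-0.391, -0.0, -0.92]]
corr 1 rows
   [[-0.005, 0.0, -0.004], [-0.0, 0.1, -0.0]]
0 [219. 388.] [540. 477.]
0.03 [206. 429.] [556. 467.]
0.06 [193. 469.] [572. 459.]
0.095 [178. 514.] [589. 449.]
```

View pics/c4.png

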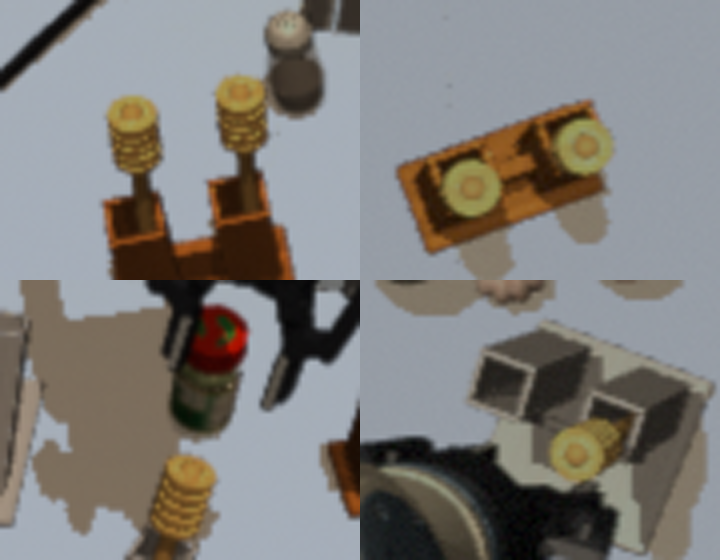

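Caddy B holds two upright dippers, heads at scene (132,130) and (240,112). Head F- has its tip at scene (190,465) and top (575,455), on the tool axis 60 mm ahead. I'll grip it the same way as F+.

```bash
python3 -m pendant '[[0.4,[-0.003,0,0.02],[0,0,0]],[0.4,[0,0,0.026],[0,0,0]],[0.4,[0,0,0.026],[0,0,0]],[0.4,[0,0,0.026],[0,0,0]],[0.4,[0,0,0],[0,0,0]],[0.7,[0,0,0],[0,0,0]],[1,[0,0,0],[0,0,0]],[1,[0,0,0],[0,0,0]]]' 40| grep -E 'tcp|force|width'
python3 -m pendant '[[1,[0,0,0],[0,0,0]],[1,[0,0,0],[0,0,0]],[1,[0,0,-0.025],[0,0,0]],[1,[0,0,-0.045],[0,0,0]],[1,[0,0,-0.045],[0,0,0]],[1,[0,0,-0.045],[0,0,0]],[1,[0,0,0],[0,0,0]]]' | grep -E 'tcp|width|force'
python3 - <<'E'
from plan import *
R=rot((0,0,-1),CX["A"]);show("carry",[((.5162,.1430,.295),R,8)])
E
```

```text
tcp_pos: [0.6496, -0.0021, 0.1441]
wrist_force: [-0.1, 0.2, -0.8]
gripper_width: 0.0314
gripper_force: 39.5
tcp_pos: [0.5923, 0.0223, 0.2943]
wrist_force: [-0.4, 0.3, -0.4]
gripper_width: 0.0314
gripper_force: 40.2
carry 8 rows
   [[0.013, 0.01, -0.006], [1.3, 2.7, 6.4]]
   [[0.015, 0.009, -0.005], [1.3, 2.7, 6.4]]
   [[0.016, 0.007, -0.005], [1.3, 2.7, 6.4]]
   [[0.016, 0.005, -0.004], [1.3, 2.7, 6.4]]
   [[0.018, 0.003, -0.004], [1.3, 2.7, 6.4]]
   [[0.017, 0.001, -0.002], [1.3, 2.7, 6.4]]
   [[0.018, -0.001, -0.002], [1.3, 2.7, 6.4]]
   [[0.017, -0.003, -0.001], [1.3, 2.7, 6.4]]
```

```bash
python3 -m pendant '[[1,[0.013,0.01,-0.006],[1.3,2.7,6.4]],[1,[0.015,0.009,-0.005],[1.3,2.7,6.4]],[1,[0.016,0.007,-0.005],[1.3,2.7,6.4]],[1,[0.016,0.005,-0.004],[1.3,2.7,6.4]],[1,[0.018,0.003,-0.004],[1.3,2.7,6.4]],[1,[0.017,0.001,-0.002],[1.3,2.7,6.4]],[1,[0.018,-0.001,-0.002],[1.3,2.7,6.4]],[1,[0.017,-0.003,-0.001],[1.3,2.7,6.4]]]' | grep tcp
python3 -m pendant '[[1,[0,0,0],[0,0,0]],[1,[0,0,0],[0,0,0]]]' | grep -E "tcp|rot|width"
python3 - <<'E'
from plan import *
from h import *
np.set_printoptions(precision=1,suppress=True,linewidth=150)
R=rot((0,0,-1),CX["A"]);show("corr",[((.5162,.1430,.28),R,1)])
s=read_state();t=s["tcp_pos"];R=s["eef_rot"];print(s["time_s"])
for n in("scene","top"):
    a,b,u,v,o=tip(n,t,R,lo=(6,50,25));print(n,u,np.linalg.norm(b-a));print(o[::2].T)
E
```

```text
tcp_pos: [0.5154, 0.1426, 0.2896]
tcp_pos: [0.5159, 0.1416, 0.2903]
eef_rot: [[-0.274, 0.962, -0.0], [0.962, 0.274, 0.001], [0.001, 0.0, -1.0]]
gripper_width: 0.0311
corr 1 rows
   [[0.001, 0.001, 0.01], [0.0, -0.1, -0.1]]
29.2
scene [-0.3  0.9] 36.30255770392886
[[ 0.   2.   4.   6.   8.  10.  12.  14.  16.  18.  20.  22.  24.  26.  28.  30.  32.  34.  36.  38.  40.  42.  44.  46.  48. ]
 [ 8.5  7.5  5.5  5.   4.5  5.   4.5  4.5  5.5  4.   4.5  5.5  4.   4.   3.5  4.   3.5  3.5  0.   0.   0.   0.   6.  12.5 16. ]
 [ 3.5  3.   2.5  0.8  0.5  0.2  0.5  0.5  0.5  0.2  0.5  0.5  0.2  0.8  0.5  0.2  0.5  0.5  nan  nan  nan  nan -2.8 -1.  -0.2]]
top [0.9 0.4] 19.4551117795364
[[ 0.   2.   4.   6.   8.  10.  12.  14.  16.  18.  20.  22.  24.  26. ]
 [ 9.5 10.5 11.   8.5  6.5  9.5 11.5 11.5 11.5 12.  14.  15.5 17.5 18.5]
 [-3.  -2.  -1.8 -0.5  1.9  3.2  3.3  3.5  3.5  3.2  2.2  1.5  0.5  0. ]]
```

```bash
python3 -m pendant '[[1,[0.001,0.001,0.02],[0,0,0]],[1,[0,0,0.03],[0,0,0]],[1,[0,0,0.03],[0,0,0]],[1,[0,0,0.03],[0,0,0]],[1,[0,0,0.02],[0,0,0]],[1,[0,0,0.007],[0,0,0]],[1,[0,0,0],[0,0,0]]]' | grep -E 'tcp|wrist|width'
python3 -m pendant '[[1,[0,0,0.003],[0,0,0]],[1,[0,0,0],[0,0,0]]]' | grep -E 'tcp|wrist'
python3 -m pendant '[[0.4,[0,0,0],[0,0,0]],[0.4,[0,0,0],[0,0,0]],[0.4,[0,0,-0.03],[0,0,0]],[0.4,[0,0,-0.05],[0,0,0]],[0.4,[0,0,-0.05],[0,0,0]],[0.4,[0.02,-0.05,-0.02],[0,0,0]],[0.4,[0,-0.06,0],[0,0,0]],[0.4,[0,-0.05,0],[0,0,0]]]'| grep -E 'time|tcp|wrist'
python3 -m pendant '[[0.4,[0,0,0],[0,0,0]],[0.4,[0,0,0],[0,0,0]],[0.4,[0,0,0],[0,0,0]],[0.4,[0,0,0],[0,0,0]]]'| grep -E 'time|tcp|wrist'
python3 - <<'E'
from h import *
s,t=get_image("scene"),get_image("top")
f=lambda i,x,y,w=130,h=75:cv2.resize(i[y:y+h,x:x+w],None,fx=3,fy=3,interpolation=cv2.INTER_CUBIC)
cv2.imwrite("pics/end.png",np.vstack([np.hstack([f(s,165,150),f(t,300,155)]),np.hstack([f(s,340,155),f(t,95,195)])])[:,:,::-1])
E
```

```text
tcp_pos: [0.5166, 0.1437, 0.1541]
wrist_force: [0.1, -0.8, 0.3]
gripper_width: 0.0313
tcp_pos: [0.5168, 0.1439, 0.1515]
wrist_force: [-0.2, 0.2, -0.0]
time_s: 31.42
tcp_pos: [0.3552, 0.1188, 0.3012]
wrist_force: [0.7, -0.2, 0.8]
time_s: 31.92
tcp_pos: [0.3578, 0.1194, 0.3008]
wrist_force: [0.2, -0.3, -0.9]
```

View pics/end.png

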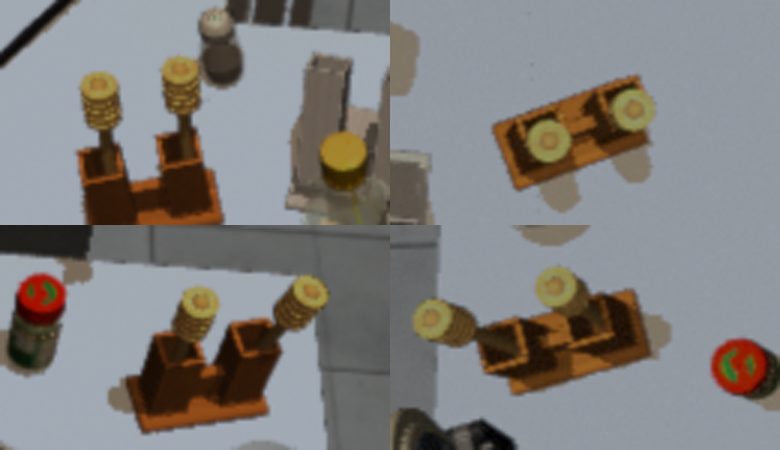

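Run:
```python
from h import *
np.set_printoptions(precision=4,suppress=True)
S=lambda p,o:(p[0]/3+o[0]-.33,p[1]/3+o[1]-.33)
for k,s,so,t,to,c in(("A+ tip",(312,287),(340,155-75),(431,319),(95-130,195-75),(.4965,.2115)),("A- tip",(202,298),(340,80),(558,286),(-35,120),(.5162,.143)),
  ("A+ mid",(299,303),(340,80),(445,322),(-35,120),(.4965,.2115)),("A- mid",(195,315),(340,80),(562,293),(-35,120),(.5162,.143))):
    X,e=tri(S(s,so),S(t,to));d=X[:2]-c;print(k,X,e,"off",d,np.hypot(*d))
```

```text
A+ tip [0.5098 0.2354 0.188 ] 0.0015239558533985753 off [0.0133 0.0239] 0.02739424309583699
A- tip [0.5314 0.1426 0.1903] 0.004023085731812503 off [ 0.0152 -0.0004] 0.015209454377015156
A+ mid [0.5098 0.232  0.1652] 0.0006427969119959638 off [0.0133 0.0205] 0.024417949877272416
A- mid [0.5294 0.1446 0.1642] 0.00036156825849592767 off [0.0132 0.0016] 0.013302855894422067
```

All four dippers are seated: the A+ and A- tips are at z 0.188–0.190, against 0.190 for a dipper standing on the cup floor. The worst lean, A+, is about 0.22 rad, which is under the 0.4 limit. The bystanders in view (spice jar, mill, bottle) look untouched, and the gripper is clear of everything.

```bash
python3 -c "
from cell import *
print(sign_off())"
```

```text
the job is handed in; nothing more can be done
None
```

All four dippers stand handle down in the caddy cups, two to each caddy and dealt turn about, and I handed the job in at about 32 s; no verdict came back from the judge.

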